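# Clamp an electronics unit in the bench vise and pry its cover open

### The arm

A 7-joint arm with a two-finger parallel gripper is mounted at the origin on the work surface. World frame = base frame: x ahead of the robot, y to its left, z up, the work surface at z = 0. Lengths are in m, angles in rad, forces in N, time in s.
With the tool pointing down it reaches from about 0.425 to 0.825 m from the base axis. Payload 3.6 kg.
Tool frame: the origin (TCP) lies at the very end of the fingers, on their centre line; the grasp point (between the pads) lies 19 mm behind it; z points along the fingers, y is the line along which they close (so a half turn about z gives the same grasp; the last joint's range is limited). The gripper opens to 85 mm and grips with 20 to 120 N. Pads are 22 mm wide; open, the fingers measure 114 mm over their backs; the gripper's body (76 mm by 85 mm) begins 54 mm behind the grasp point. The pads swing forward as they close: fully open they stand 13 mm farther back than shut.
Start: joints at [-0.026, 0.615, -0.013, 1.423, 0.008, 1.103, -0.04], TCP at [0.65, 0, 0.231] pointing down, gripper open.
Joint ranges: [-3.12, 3.12], [-0.3, 2.06], [-1.34, 1.32], [0.26, 2.42], [-1.36, 4.5], [0.01, 1.98], [-2.84, 2.84]. Speed limits (rad/s): [2.79, 2.79, 3.14, 3.14, 3.14, 3.14, 3.14].

### API

Orientations are given as a unit quaternion [w, x, y, z].
In Python, from bench import r, vision, models gives the robot as it stands.
- The arm moves only by the tool apply_moves, never from a script. Its argument "motion" is a list that holds one entry, the list of rows, each a list of 7 numbers: the shift along the tool's x, y, z each as a share of 0.15 m, from -1 to 1, then the turn, a rotation vector about the tool's x, y, z each as a share of pi rad, from -1 to 1, then the opening, from 0 (shut) to 1 (fully open). In form: [[[dx, dy, dz, rx, ry, rz, fingers], ...]]. A call has 1 to 8 rows; each row is the pose to reach, as a shift and turn from the pose commanded when the call began, along the tool's axes at that moment, turning the shorter way round; what a row does not reach only later rows make up. A row lasts 1/8 s, in which the tool goes at most 62.5 mm and 10.7 degrees, less where a joint would pass 70% of its speed; a pose out of reach is approached as far as the arm can. A call with a number of a shift or a turn outside -1 to 1 is refused whole. A call with a gripper value outside its range is refused whole. The fingers move at their own pace and stop on an object; "force" is the grip in N (left out, the last holds). Time passes only in rows, so rows that repeat a pose let the fingers close. It gives the time, the measured TCP pose, the force, the opening and the grip force at its end, in the units of the state.
- r.state(): the state, without advancing time (a new reading comes with each control period).
- vision.snapshot(name): name is "scene" or "side" or "wrist"; returns a dict with "image" (420x560x3 uint8, red, green, blue), "range_z" (420x560 float32, m along the optical axis (not along the pixel's ray), 0 where there is no reading), "fx", "fy", "cx", "cy" (pixels), "k1" (the pictures are not rectified: a ray, as slopes to the right and down, at radius r is drawn at 1 + k1 r^2 times it, then the intrinsics apply), "eye" and "attitude" of the camera in the world. Camera axes: x right, y down, z forward; pixel columns grow to the right and rows downward; lengths in m; the calibration is good to about 2 mm. A picture is of the moment at which its call begins.
- r.sign_off(): hands the job in; it is judged then, once.
Trained networks look in a picture, given as the dict that the camera call returned (one of the last four; its "shot" number tells which), for a name from the list of things; names that differ only in an ending like _2 or _b are one class to them, and where a whole thing is asked for, a point or a joint stands for the part that bears it (a point fixed in the world has none). Each returns a list of dicts, best first, with "score" (0 to 1); they miss things now and then, are a little off and sometimes report something else, mostly with a low value. They report only what shows in the picture. A call takes as long as a camera call.
- models.cut_out(thing, picture): "region" (420x560 bool, what is visible of it) and "xy" ([column, row] in pixels, amid what is visible of it).
The state is a dict: "time_s": time; "q": joint angles; "qd": joint speeds; "joint_efforts": joint torques, N m; "tool_pos": TCP position; "tool_rot": TCP orientation; "ft_force": force on the tool from outside, world axes, zero at the start; "moment": the same for the moment, N m; "opening": opening from 0.0 (shut) to 1.0 (fully open); "gripper_force": force on a finger pad.
Only numpy, scipy, OpenCV 4.12 (cv2) and the standard library are available. Lean on these libraries where they do the work, as an engineer would, in place of code of your own. Each camera call takes 0.05 s, during which the arm holds its last target. There are 200 camera calls.

### The job

Crank the vise until its orange jaw pad holds the aluminium unit firmly (not crushing it), then take the yellow-handled pry blade and lever the unit's black hinged cover wide open with it, and lay the blade back on its blue mat. Keep the gripper off the unit and leave the other things on the bench where they are.

Things in the scene. Friction and masses are not known exactly. Their poses are not given: they have to be found in the camera images.
- vise: Blue bench vise fixed to the table, foot plate 110 (x) x 200 (y) mm. Origin on the table, z up, screw along y at z = 62 mm. Bed top at z = 45 mm, x -40..40. Fixed jaw's face at y = -30 mm, looking to +y; jaw tops at z = 75 mm. A nut block ends at y = 115 mm (top z = 75), the crank stands beyond it. The cover's lip is on the -x side.
- jaw_pad: Orange moving jaw pad, 78 (x) x 10 (y) x 28 mm high, on a spring (4 N per mm, 13 mm stroke) before the moving jaw. Origin: lower middle of its pressing face, at z = 46 mm in the vise frame; unpressed, that face lies at vise y = 48 mm - 12 mm x crank/(2 pi). Axes as the vise's; it advances to the vise's -y.
- crank (a joint): Angle of the vise crank, rad. 0 = jaw fully open (78 mm gap), grows as the jaw closes: 12 mm of travel per turn, over several turns; the screw stays where it is left (0.15 N m friction). Tightening is clockwise seen from the crank end (+y of the vise). Handle axis at vise x = -36 sin(crank), z = 62 + 36 cos(crank) mm.
- crank_grip (a point): Centre of the crank's red revolving handle: a cylinder of diameter 14 mm, 50 mm long, lying along the vise's y axis at 36 mm from the screw axis, at vise y = 158 mm. It spins freely on its pin, so it can be held while the crank goes round.
- unit: Aluminium electronics box standing loose on the vise bed between the jaws, 100 (x) x 46 (y) x 40 mm high, 0.35 kg, open on top below its cover. Origin at the centre of its underside, x along the jaws; up to 3 degrees askew until clamped against the fixed jaw. Its ends overhang the bed by about 10 mm.
- cover (a joint): Opening angle of the unit's black cover, rad: 0 shut, 1.8 fully open. Stiff hinge (about 0.06 N m) that stays where it is left.
- cover_lip (a point): Middle of the cover's free edge, underside (yellow mark on top). The cover is a plate 110 x 46 x 3 mm; shut, it lies level, its underside 40 mm above the unit's underside, and its free edge overhangs the unit's -x end by 10 mm: the blade goes under this lip.
- cover_hinge (a point): Middle of the hinge axis of the cover, at the unit's +x end (unit x = 50, z = 41.5 mm); the axis runs along the unit's y.
- blade: Pry blade tool: yellow handle 90 (x) x 18 (y) x 20 mm high, from whose +x end a flat steel blade 22 wide x 2 mm thick sticks out 70 mm along +x, at mid-height of the handle. 80 g. Origin at the centre of the handle's underside. Centre of mass at about x = +25 mm.
- blade_tip (a point): Middle of the blade's edge: x = 115, z = 10 mm in the blade's frame.
- tool_mat: Blue tool mat fixed to the table, 220 (x) x 130 (y) x 6 mm; origin at the centre of its underside. May lie on the left or the right; a white tray of parts lies on the other side.
- parts_tray: White compartment tray with small parts, fixed, 200 (x) x 140 (y) x 18 mm, origin at the centre of its underside. A bystander.
- spare_cover: Loose black cover plate 110 x 46 x 6 mm lying flat, a bystander. Origin at the centre of its underside.
- spare_housing: Loose empty aluminium box 100 x 46 x 40 mm, a bystander. Origin at the centre of its underside.
- tape_roll: Yellow roll, 90 mm in diameter, 24 mm high, a bystander. Origin at the centre of its underside.
- cleaner: White bottle with a red cap, 56 mm in diameter, 140 mm high, a bystander. Origin at the centre of its underside.
- screwdriver: Screwdriver lying on the table, a bystander.
- screw_cup: Blue cup, 70 mm in diameter, 45 mm high, a bystander. Origin at the centre of its underside.

How it is judged:
By the outcome, as a careful person would: the job done as asked, in the order asked, and still so for the second after the job is handed in, with the robot touching nothing.
It also fails if it takes over 72 s, if anything falls off the work surface, if the arm or the gripper's body presses on something with over 40 N, if the wrist force passes 120 N, or if a joint passes its speed limit or range.

## Working session

There is one attempt and no reset: what is moved stays moved. The work goes in short steps, Python scripts to look and compute and a tool call to move; the robot and the scene stay as the last step left them, time stands still between calls to the robot, and variables do not carry over. Pictures are saved under pics/ and viewed, at most 12 in all, crops included, and the job is handed in when it is done.

Besides the shell and the picture viewer there is one more tool, called after ">>>" as name(argument=value, ...) on one line, values as JSON. apply_moves: Moves the arm, as the interface text tells. Shift numbers are shares of 0.15 m and turn numbers shares of pi rad, none past 1 either way. Its arguments: {"type":"object","properties":{"motion":{"type":"array"},"force":{"type":"number"}},"required":["motion"]}

```bash
ls; mkdir -p pics; cat > h.py <<'E'
import numpy as np, cv2
from bench import r, vision, models
from scipy.spatial.transform import Rotation as R
def rot(q):
    q=np.array(q,float)
    return R.from_quat([q[1],q[2],q[3],q[0]]) if q.shape==(4,) else R.from_matrix(q)
def cloud(s):
    H,W=s['range_z'].shape
    u,v=np.meshgrid(np.arange(W),np.arange(H))
    K=np.array([[s['fx'],0,s['cx']],[0,s['fy'],s['cy']],[0,0,1]],float)
    p=cv2.undistortPoints(np.stack([u,v],-1).reshape(-1,1,2).astype(float),K,np.array([s['k1'],0,0,0.])).reshape(H,W,2)
    z=s['range_z'][...,None]
    P=np.concatenate([p*z,z],-1)
    W_=rot(s['attitude']).apply(P.reshape(-1,3)).reshape(H,W,3)+np.array(s['eye'])
    W_[s['range_z']<=0]=np.nan
    return W_
def save(n,s): cv2.imwrite('pics/'+n+'.png',s['image'][...,::-1])
E
python3 - <<'E'
from h import *
for n in ['scene','side','wrist']:
    s=vision.snapshot(n); save(n+'0',s); C=cloud(s)
    print(n,s['eye'],s['attitude'],s['fx'],s['k1'])
    for t in ['vise','jaw_pad','crank_grip','unit','cover','blade','tool_mat','spare_cover','spare_housing','parts_tray','cleaner','screw_cup','tape_roll','screwdriver']:
        for d in models.cut_out(t,s)[:2]:
            P=C[d['region']]; P=P[~np.isnan(P[:,0])]
            if len(P): print(t,round(d['score'],2),np.round(d['xy']),d['region'].sum(),np.round(np.median(P,0),3),np.round(np.percentile(P,[2,98],axis=0),3).tolist())
a=[cv2.imread(f'pics/{n}0.png') for n in ['scene','side']]
print(r.state())
E
```

```text
pics
scene [1.25354337 0.50085785 0.77192371] [-0.18861864  0.41434672  0.80406631 -0.38238355] 417.91095545143764 -0.030314799042890597
vise 0.66 [284. 247.] 2320 [0.663 0.05  0.046] [[0.593, -0.087, 0.006], [0.684, 0.135, 0.082]]
jaw_pad 0.65 [275. 233.] 243 [0.639 0.024 0.069] [[0.594, -0.0, 0.05], [0.668, 0.042, 0.077]]
jaw_pad 0.35 [266. 220.] 509 [ 0.621 -0.022  0.088] [[0.567, -0.046, 0.086], [0.671, -0.0, 0.091]]
crank_grip 0.73 [287. 175.] 239 [ 0.359 -0.155  0.02 ] [[0.304, -0.192, -0.001], [0.426, -0.145, 0.028]]
crank_grip 0.68 [306. 257.] 69 [0.672 0.131 0.081] [[0.666, 0.112, 0.077], [0.675, 0.153, 0.085]]
unit 0.64 [267. 222.] 983 [ 0.637 -0.013  0.087] [[0.571, -0.046, 0.048], [0.679, 0.002, 0.091]]
cover 0.63 [266. 213.] 519 [ 0.621 -0.022  0.088] [[0.565, -0.055, 0.076], [0.67, 0.0, 0.091]]
cover 0.38 [405. 268.] 3649 [0.512 0.32  0.012] [[0.405, 0.25, 0.002], [0.606, 0.385, 0.021]]
blade 0.77 [214. 174.] 249 [ 0.485 -0.341  0.019] [[0.413, -0.366, 0.009], [0.561, -0.316, 0.029]]
tool_mat 0.91 [205. 178.] 1258 [ 0.503 -0.364  0.007] [[0.381, -0.429, 0.003], [0.593, 
[... 4509 characters left out ...]
array([-0.02647012,  0.61492643, -0.01260616,  1.42336922,  0.0081064 ,
        1.10342426, -0.04042376]), 'qd': array([-0.00016113, -0.00116157,  0.00175026,  0.00148491,  0.00092816,
        0.00122813,  0.00088113]), 'joint_efforts': array([ 2.20793470e-05, -4.69098973e+01,  2.59093065e-01, -1.71339673e+01,
        1.00805762e-02,  1.72995398e-03,  1.37963821e-05]), 'tool_pos': array([6.49977857e-01, 5.81867888e-06, 2.31290257e-01]), 'tool_rot': array([-3.90101149e-05,  7.07108072e-01,  7.07105489e-01, -1.60339188e-05]), 'ft_force': array([ 0.23955383,  1.24539259, -0.08059885]), 'moment': array([ 0.0432996 , -0.01676436,  0.07388482]), 'gripper_force': 0.0, 'opening': 0.9941403423933775}
```

View pics/scene0.png

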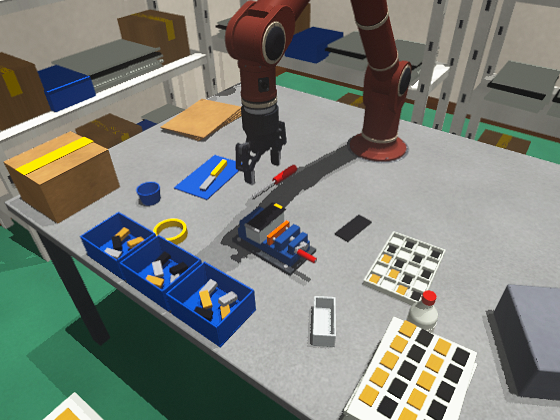

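View pics/side0.png

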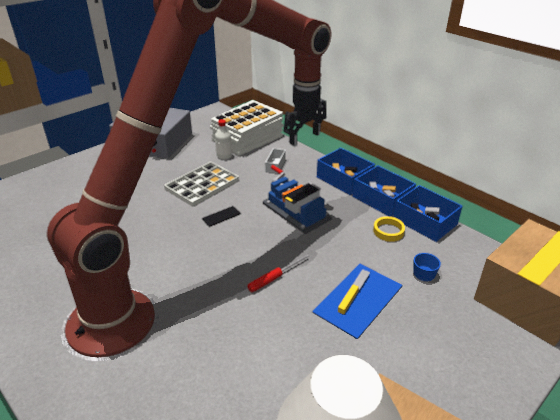

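The scene camera shows the vise at around px (275,245), with the crank handle (red) at (306,257) and the blade on its mat at (214,174). The side camera shows the blade at (352,293), yellow end toward the robot, and the vise at (300,200).

```bash
python3 - <<'E'
from h import *
s=vision.snapshot('wrist'); C=cloud(s); I=s['image'].astype(int)
np.save('w0.npy',C)
cv2.imwrite('pics/w0.png',cv2.resize(s['image'][...,::-1],(800,600)))
z=C[...,2]
def box(m,n):
    P=C[m][:,:2].astype(np.float32); k=None
    if len(P)<20: print(n,len(P));return
    (c,sz,a)=cv2.minAreaRect(P); print(n,len(P),np.round(c,4),np.round(sz,4),round(a,2),'z',np.round(np.median(C[m][:,2]),4))
near=(C[...,0]>0.5)&(C[...,0]<0.76)&(C[...,1]>-0.15)&(C[...,1]<0.22)
hsv=cv2.cvtColor(s['image'],cv2.COLOR_RGB2HSV)
R_,G,B=I[...,0],I[...,1],I[...,2]
h,sa,v=[hsv[...,i].astype(int) for i in range(3)]
er=lambda m:cv2.morphologyEx(m.astype(np.uint8),cv2.MORPH_OPEN,np.ones((3,3)))>0
red=near&(sa>150)&((h<5)|(h>172)); box(er(red),'red')
orange=near&(sa>150)&(h>=7)&(h<18); box(er(orange&(z>.07)),'orange top')
yel=near&(sa>150)&(h>=22)&(h<35); box(er(yel),'yellow lip')
cov=near&(z>.084)&(z<.095)&(C[...,1]<0.02); box(er(cov),'cover')
blue=near&(sa>120)&(h>100)&(h<130)
box(er(blue&(z>.07)&(z<.08)),'blue top'); 
box(er(near&(z>.004)&(z<.03)),'foot')
for y in np.arange(-.1,.16,.01):
    m=blue&(abs(C[...,1]-y)<.003)
    if m.sum()>5: print(round(y,3),m.sum(),np.round(np.percentile(C[m][:,0],[1,99]),4),np.round(np.percentile(z[m],[5,50,95]),3))
P=C[er(red)]; print('red x/y/z',np.round(np.percentile(P,[1,50,99],axis=0),4))
E
```

```text
red 872 [0.6662 0.1272] [0.0396 0.0128] 85.91 z 0.0809
orange top 1027 [0.6266 0.0197] [0.0097 0.0776] 86.77 z 0.0745
yellow lip 266 [ 0.5548 -0.0388] [0.0643 0.0202] 50.13 z 0.09
cover 6898 [ 0.6208 -0.0244] [0.0468 0.1136] 88.94 z 0.0887
blue top 5357 [0.6258 0.0062] [0.1698 0.0767] 86.32 z 0.0756
foot 2900 [0.6257 0.0016] [0.1995 0.1099] 86.51 z 0.0125
-0.08 49 [0.6063 0.6574] [0.073 0.074 0.075]
-0.07 468 [0.5828 0.6595] [0.074 0.075 0.076]
-0.06 433 [0.5834 0.6591] [0.073 0.074 0.076]
-0.01 58 [0.5817 0.7097] [0.295 0.299 0.303]
-0.0 336 [0.5875 0.664 ] [0.044 0.046 0.047]
0.01 198 [0.5873 0.7222] [0.044 0.046 0.309]
0.03 364 [0.5886 0.6664] [0.044 0.046 0.047]
0.04 424 [0.5922 0.6655] [0.075 0.076 0.078]
0.05 647 [0.5912 0.6658] [0.075 0.077 0.078]
0.06 618 [0.5919 0.6676] [0.045 0.075 0.077]
0.07 380 [0.5901 0.6686] [0.044 0.045 0.047]
0.08 685 [0.5922 0.6686] [0.045 0.075 0.077]
0.09 396 [0.5921 0.6674] [0.045 0.075 0.076]
red x/y/z [[0.6596 0.1079 0.0763]
 [0.6662 0.1277 0.0809]
 [0.6731 0.1456 0.0831]]
```

View pics/w0.png

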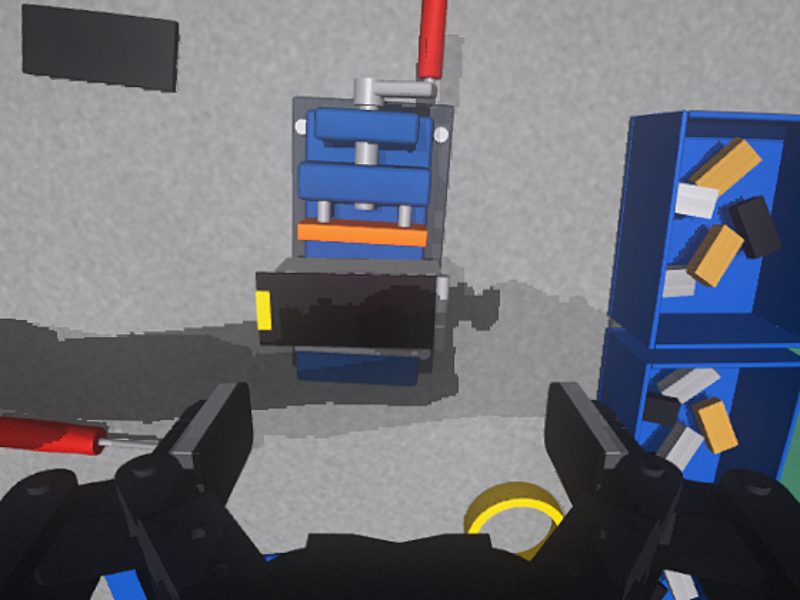

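The wrist view, enlarged to 800x600, shows the vise yawed about -3.5°. The crank arm points to +x with its handle at (432,40), the orange pad is at (362,233), and the lip's yellow mark is at (263,310). The nut block and pad both give a crank angle of about 5.1 rad.

>>> apply_moves(motion=[[[0.893,0.111,0.55,0,0,0.0194,0.5],[0.893,0.111,0.55,0,0,0.0194,0.5],[0.893,0.111,0.67,0,0,0.0194,0.5],[0.893,0.111,0.67,0,0,0.0194,0.5],[0.893,0.111,0.67,0,0,0.0194,0.5]]], force=40)

```text
time_s: 2.92
tool_pos: [0.6675, 0.1322, 0.1316]
tool_rot: [0.001, 0.729, 0.685, 0.0]
ft_force: [0.7, -0.8, 1.0]
opening: 0.5
gripper_force: 0.0
```

```bash
python3 - <<'E'
from h import *
s=vision.snapshot('wrist'); C=cloud(s); hsv=cv2.cvtColor(s['image'],cv2.COLOR_RGB2HSV)
h,sa=[hsv[...,i].astype(int) for i in range(2)]
m=(sa>150)&((h<5)|(h>172))&(C[...,2]<.12)&(C[...,2]>.04)&(C[...,0]>.6)&(C[...,0]<.75)
P=C[m]; print(len(P),np.round(np.percentile(P,[1,50,99],axis=0),4))
(c,sz,a)=cv2.minAreaRect(P[:,:2].astype(np.float32)); print(c,sz,a)
st=r.state(); print(st['tool_pos'],st['tool_rot'],st['opening'])
E
```

```text
1729 [[0.6596 0.109  0.0769]
 [0.6669 0.134  0.081 ]
 [0.6738 0.1567 0.083 ]]
(0.6669840812683105, 0.1324993222951889) (0.04922214522957802, 0.012959507293999195) 86.00003814697266
[0.66803443 0.13148694 0.13241454] [1.63142459e-03 7.29281215e-01 6.84211842e-01 6.35392461e-04] 0.4983494789352222
```

>>> apply_moves(motion=[[[0,0,0.3,0,0,0,0.45],[0,0,0.495,0,0,0,0.45],[0,0,0.495,0,0,0,0.45],[0,0,0.495,0,0,0,0],[0,0,0.495,0,0,0,0],[0,0,0.495,0,0,0,0],[0,0,0.495,0,0,0,0]]], force=40)

```text
time_s: 3.85
tool_pos: [0.6687, 0.1334, 0.0584]
tool_rot: [0.002, 0.728, 0.685, 0.002]
ft_force: [2.1, -0.7, 4.6]
opening: 0.15
gripper_force: 39.1
```

```bash
python3 - <<'E'
import numpy as np
c0=-1.17; d=15.57/32
f=lambda c: np.array([-36*np.sin(c),-36*np.cos(c)])/150
for k in range(4):
    b=c0+8*k*d
    print([[0]+[round(float(v),3) for v in f(b+(i+1)*d)-f(b)] for i in range(8)])
E
```

```text
[[0, -0.069, -0.092], [0, -0.174, -0.142], [0, -0.29, -0.136], [0, -0.389, -0.078], [0, -0.45, 0.021], [0, -0.457, 0.136], [0, -0.41, 0.242], [0, -0.319, 0.313]]
[[0, 0.114, 0.02], [0, 0.224, -0.015], [0, 0.305, -0.098], [0, 0.337, -0.209], [0, 0.315, -0.322], [0, 0.241, -0.412], [0, 0.135, -0.456], [0, 0.019, -0.446]]
[[0, -0.097, 0.063], [0, -0.153, 0.164], [0, -0.156, 0.279], [0, -0.104, 0.383], [0, -0.01, 0.45], [0, 0.104, 0.465], [0, 0.213, 0.426], [0, 0.29, 0.339]]
[[0, 0.028, -0.112], [0, 0.0, -0.224], [0, -0.077, -0.311], [0, -0.185, -0.351], [0, -0.3, -0.336], [0, -0.394, -0.269], [0, -0.446, -0.166], [0, -0.444, -0.05]]
```

>>> apply_moves(motion=[[[0,-0.069,-0.092,0,0,0,0],[0,-0.174,-0.142,0,0,0,0],[0,-0.29,-0.136,0,0,0,0],[0,-0.389,-0.078,0,0,0,0],[0,-0.45,0.021,0,0,0,0],[0,-0.457,0.136,0,0,0,0],[0,-0.41,0.242,0,0,0,0],[0,-0.319,0.313,0,0,0,0]]], force=60)

```text
time_s: 4.85
tool_pos: [0.624, 0.1358, 0.0118]
tool_rot: [0.004, 0.729, 0.685, 0.003]
ft_force: [3.2, -4.9, 27.4]
opening: 0.138
gripper_force: 61.6
```

```bash
python3 - <<'E'
from h import *
s=vision.snapshot('scene');st=r.state(); print(st['tool_pos'],st['ft_force'],st['opening'],st['gripper_force'])
C=cloud(s); hsv=cv2.cvtColor(s['image'],cv2.COLOR_RGB2HSV); h,sa=hsv[...,0].astype(int),hsv[...,1]
n=(C[...,0]>.55)&(C[...,0]<.72)&(C[...,1]>-.05)&(C[...,1]<.2)
P=C[n&(sa>130)&(h>=7)&(h<19)&(C[...,2]>.071)]; print('orange',np.round(np.median(P,0),4),len(P))
P=C[n&(sa>130)&((h<5)|(h>172))]; print('red',np.round(np.median(P,0),4),len(P))
E
```

```text
[0.62644659 0.13579153 0.01156396] [ 5.29924068 -3.67498255 12.33072181] 0.13724604141401528 60.07542371749878
orange [0.6289 0.0141 0.074 ] 99
red [0.6044 0.136  0.3932] 3435
```

>>> apply_moves(motion=[[[0,0.114,0.02,0,0,0,0],[0,0.224,-0.015,0,0,0,0],[0,0.305,-0.098,0,0,0,0],[0,0.337,-0.209,0,0,0,0],[0,0.315,-0.322,0,0,0,0],[0,0.241,-0.412,0,0,0,0],[0,0.135,-0.456,0,0,0,0],[0,0.019,-0.446,0,0,0,0]]])

```text
time_s: 5.9
tool_pos: [0.6314, 0.1358, 0.0822]
tool_rot: [0.007, 0.729, 0.685, 0.009]
ft_force: [4.5, -3.5, 18.7]
opening: 0.139
gripper_force: 61.7
```

>>> apply_moves(motion=[[[0,-0.097,0.063,0,0,0,0],[0,-0.153,0.164,0,0,0,0],[0,-0.156,0.279,0,0,0,0],[0,-0.104,0.383,0,0,0,0],[0,-0.01,0.45,0,0,0,0],[0,0.104,0.465,0,0,0,0],[0,0.213,0.426,0,0,0,0],[0,0.29,0.339,0,0,0,0]]])

```text
time_s: 6.9
tool_pos: [0.6603, 0.1339, 0.0219]
tool_rot: [-0.004, 0.728, 0.685, -0.005]
ft_force: [-2.3, -0.7, -7.0]
opening: 0.142
gripper_force: 59.6
```

>>> apply_moves(motion=[[[0,0.028,-0.112,0,0,0,0],[0,0.0,-0.224,0,0,0,0],[0,-0.077,-0.311,0,0,0,0],[0,-0.185,-0.351,0,0,0,0],[0,-0.3,-0.336,0,0,0,0],[0,-0.394,-0.269,0,0,0,0],[0,-0.446,-0.166,0,0,0,0],[0,-0.444,-0.05,0,0,0,0]]])

```text
time_s: 7.9
tool_pos: [0.6009, 0.1373, 0.0342]
tool_rot: [0.002, 0.728, 0.685, 0.002]
ft_force: [5.6, -4.9, 7.8]
opening: 0.14
gripper_force: 61.1
```

```bash
cat > chk.py <<'E'
from h import *
O=np.array([.6241,-.0238]); c,s_=np.cos(np.radians(3.5)),np.sin(np.radians(3.5))
def tov(P): d=P[...,:2]-O; return np.stack([d[...,0]*c-d[...,1]*s_, d[...,0]*s_+d[...,1]*c, P[...,2]],-1)
def chk(cam):
    s=vision.snapshot(cam); C=cloud(s); V=tov(C); hsv=cv2.cvtColor(s['image'],cv2.COLOR_RGB2HSV); h,sa=hsv[...,0].astype(int),hsv[...,1]
    n=(abs(V[...,0])<.06)&(V[...,1]>-.09)&(V[...,1]<.2)&(V[...,2]<.13)
    P=V[n&(sa>130)&(h>=7)&(h<19)&(V[...,2]>.071)&(V[...,2]<.08)]; print(cam,'orange y',np.round(np.percentile(P[:,1],[3,50,97]),4) if len(P) else 0,len(P))
    b=V[n&(sa>120)&(h>100)&(h<130)&(V[...,2]>.071)&(V[...,2]<.082)]
    H,e=np.histogram(b[:,1],np.arange(-.09,.12,.003)); print('blue top hist',[(round(float(x)*1000),int(k)) for x,k in zip(e,H) if k])
    k=V[n&(V[...,2]>.083)&(V[...,2]<.096)&(V[...,1]<.05)]; print('cover',np.round(np.percentile(k,[1,50,99],axis=0),4).tolist(),cv2.minAreaRect(k[:,:2].astype(np.float32)) if len(k)>9 else 0)
    return s,V
E
python3 - <<'E'
from chk import *
for k in ['scene','wrist']:
    s,V=chk(k); save(k+'1',s)
st=r.state(); print(st['tool_pos'],st['ft_force'],st['opening'])
E
```

```text
scene orange y [0.016  0.0228 0.028 ] 111
blue top hist [(-57, 1), (-54, 16), (-51, 22), (-48, 23), (-45, 20), (-42, 4), (33, 3), (36, 23), (39, 26), (42, 30), (45, 21), (48, 30), (51, 25), (54, 37), (57, 1), (96, 2), (99, 14), (102, 17), (105, 28), (108, 15), (111, 22), (114, 18)]
cover [[-0.0566, -0.0279, 0.0836], [0.0023, -0.0034, 0.0885], [0.0558, 0.0185, 0.0926]] ((-0.0011374801397323608, -0.0051741451025009155), (0.05049838125705719, 0.11582451313734055), 89.90065002441406)
wrist orange y 0 0
blue top hist []Traceback (most recent call last):
  File "<stdin>", line 3, in <module>
  File "chk.py", line 10, in chk
    k=V[n&(V[...,2]>.083)&(V[...,2]<.096)&(V[...,1]<.05)]; print('cover',np.round(np.percentile(k,[1,50,99],axis=0),4).tolist(),cv2.minAreaRect(k[:,:2].astype(np.float32)) if len(k)>9 else 0)
                                                                                  ~~~~~~~~~~~~~^^^^^^^^^^^^^^^^^^^^
    return _quantile_unchecked(
        a, q, axis, out, overwrite_input, method, keepdims, weights)
    return _ureduce(a,
                    func=_quantile_ureduce_func,
    ...<5 lines>...
                    overwrite_input=overwrite_input,
                    method=method)
    r = func(a, **kwargs)
    result = _quantile(arr,
                       quantiles=q,
    ...<2 lines>...
                       out=out,
                       weights=wgt)
    slices_having_nans = np.isnan(arr[-1, ...])
                                  ~~~^^^^^^^^^
IndexError: index -1 is out of bounds for axis 0 with size 0
```

>>> apply_moves(motion=[[[0,0,0,0,0,0,0],[0,0,0,0,0,0,0.4],[0,0,0,0,0,0,0.4],[0,0,0,0,0,0,0.4],[0,0,-0.4,0,0,0,0.4],[0,0,-0.8,0,0,0,0.4],[-0.5,0,-1,0,0,0,0.5],[-0.7,0.1,-1,0,0,0,0.5]]])

```text
time_s: 9.0
tool_pos: [0.6075, 0.0316, 0.1858]
tool_rot: [0.001, 0.728, 0.686, 0.001]
ft_force: [0.3, -0.3, -1.0]
opening: 0.5
gripper_force: 0.0
```

```bash
python3 - <<'E'
from chk import *
s,V=chk('wrist'); save('wrist2',s)
hsv=cv2.cvtColor(s['image'],cv2.COLOR_RGB2HSV); h,sa=hsv[...,0].astype(int),hsv[...,1]
m=(sa>150)&((h<5)|(h>172))&(V[...,2]<.12)&(abs(V[...,0])<.06)&(V[...,1]>.1)
print('red',np.round(np.percentile(V[m],[1,50,99],axis=0),4))
C=np.load('w0.npy');V=tov(C);m=(abs(V[...,0])<.03)&(V[...,2]>.071)&(V[...,2]<.08)&(V[...,1]>.03);H,e=np.histogram(V[m][:,1],np.arange(.03,.12,.002)); print('initial tops',[(round(float(x)*1000),int(k)) for x,k in zip(e,H) if k])
print(r.state()['time_s'])
E
```

```text
wrist orange y [0.0169 0.022  0.026 ] 1261
blue top hist [(-57, 3), (-54, 144), (-51, 153), (-48, 187), (-45, 191), (-42, 213), (-39, 12), (33, 188), (36, 371), (39, 352), (42, 380), (45, 400), (48, 400), (51, 504), (54, 110), (96, 153), (99, 349), (102, 390), (105, 347), (108, 344), (111, 413), (114, 93)]
cover [[-0.0571, -0.0288, 0.0838], [-0.0162, -0.0021, 0.0886], [0.0511, 0.0166, 0.0911]] ((-0.003193572163581848, -0.006398452445864677), (0.11328567564487457, 0.046527985483407974), 0.6544542908668518)
red [[-0.0399  0.1339  0.0501]
 [-0.0333  0.1589  0.0543]
 [-0.0274  0.1818  0.0565]]
initial tops [(36, 1), (38, 131), (40, 167), (42, 158), (44, 159), (46, 173), (48, 50), (62, 122), (64, 169), (66, 173), (68, 177), (70, 174), (72, 175), (74, 178), (76, 180), (78, 181), (80, 180), (82, 190), (84, 57), (96, 53), (98, 186), (100, 184), (102, 186), (104, 191), (106, 184), (108, 198), (110, 184), (112, 188), (114, 74), (116, 1)]
9.05
```

View pics/wrist2.png

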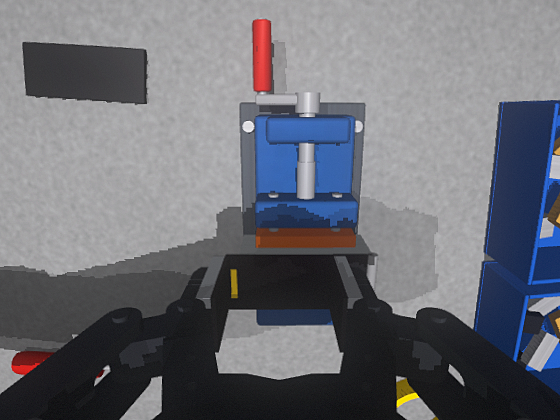

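The wrist view shows the pad (305,238) hard against the unit, with the cover (290,290) square to the fixed jaw. The handle has been released at (262,55). The spring is compressed about 6-7 mm, which is firm and well short of its stop.

>>> apply_moves(motion=[[[-1,-0.4,-0.33,0,0,0,0.5],[-1,-0.4,-0.33,0,0,0,0.5],[-1,-0.4,-0.33,0,0,0,0.5]]])

```text
time_s: 9.43
tool_pos: [0.5367, -0.1163, 0.2333]
tool_rot: [0.0, 0.729, 0.684, -0.0]
ft_force: [1.1, 0.6, -0.3]
opening: 0.498
gripper_force: 0.0
```

>>> apply_moves(motion=[[[-1,-0.33,0,0,0,0,0.5],[-1,-0.33,0,0,0,0,0.5],[-1,-0.33,0,0,0,0,0.5]]])

```text
time_s: 9.8
tool_pos: [0.4773, -0.264, 0.2326]
tool_rot: [0.0, 0.73, 0.683, -0.001]
ft_force: [0.6, 0.4, -0.6]
opening: 0.498
gripper_force: 0.0
```

>>> apply_moves(motion=[[[-0.72,0,0,0,0,0,0.5],[-0.72,0,0,0,0,0,0.5],[-0.72,0,0,0,0,0,0.5],[-0.72,0,0,0,0,0,0.5]]])

```text
time_s: 10.3
tool_pos: [0.4734, -0.3667, 0.2321]
tool_rot: [-0.001, 0.728, 0.686, 0.001]
ft_force: [-0.4, 2.0, 0.1]
opening: 0.498
gripper_force: 0.0
```

```bash
cat > bl.py <<'E'
from h import *
def bl(cam):
    s=vision.snapshot(cam); C=cloud(s); hsv=cv2.cvtColor(s['image'],cv2.COLOR_RGB2HSV); h,sa=hsv[...,0].astype(int),hsv[...,1]
    n=(C[...,0]>.3)&(C[...,0]<.65)&(C[...,1]<-.25)&(C[...,1]>-.46)&(C[...,2]<.06)
    y=n&(sa>130)&(h>=20)&(h<36)&(C[...,2]>.018)
    st=n&(sa<90)&(C[...,2]>.011)&(C[...,2]<.03)
    st=cv2.morphologyEx(st.astype(np.uint8),cv2.MORPH_OPEN,np.ones((3,3)))>0
    for nm,m in [('handle',y),('steel',st)]:
        P=C[m]; 
        if len(P)<10: print(cam,nm,len(P)); continue
        print(cam,nm,len(P),cv2.minAreaRect(P[:,:2].astype(np.float32)),'z',np.round(np.percentile(P[:,2],[5,50,95]),4))
    m=n&(sa>130)&(h>100)&(h<125)&(C[...,2]<.015); print('mat',cv2.minAreaRect(C[m][:,:2].astype(np.float32)),np.round(np.median(C[m][:,2]),4))
    return s,C
E
python3 - <<'E'
from bl import *
s,C=bl('wrist'); save('wrist3',s)
bl('side'); st=r.state(); print(st['tool_pos'],st['tool_rot'],st['time_s'])
E
```

```text
wrist handle 1546 ((0.4492904841899872, -0.35433778166770935), (0.0885569378733635, 0.017690256237983704), 16.149030685424805) z [0.0241 0.0264 0.0278]
wrist steel 1549 ((0.5253020524978638, -0.3326757848262787), (0.07194910943508148, 0.02213793806731701), 16.263792037963867) z [0.0164 0.0176 0.0189]
mat ((0.506625771522522, -0.37186506390571594), (0.26978355646133423, 0.153347909450531), 7.367143630981445) 0.0066
side handle 212 ((0.4518091380596161, -0.3541870713233948), (0.09250820428133011, 0.019642656669020653), 15.994791030883789) z [0.0205 0.0255 0.0288]
side steel 139 ((0.5328378677368164, -0.33131569623947144), (0.0632648766040802, 0.021996131166815758), 15.475303649902344) z [0.0135 0.0173 0.0204]
mat ((0.5073021054267883, -0.36169537901878357), (0.2818148732185364, 0.14947950839996338), 1.740591287612915) 0.006
[ 0.47390373 -0.36592756  0.2325001 ] [-6.42654078e-04  7.27262191e-01  6.86359152e-01  6.37581238e-04] 10.4
```

View pics/wrist3.png

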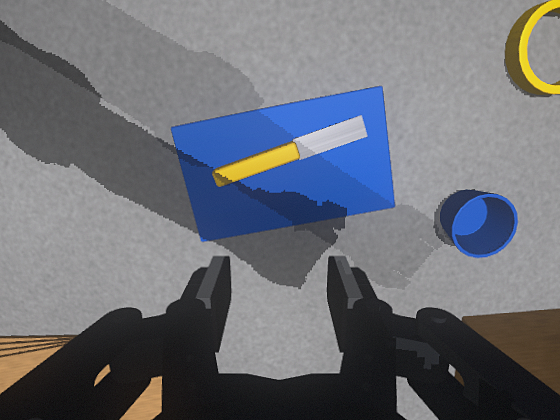

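The wrist view shows the handle (yellow, 258,165) and the steel (333,137) on the mat at about 16° yaw. Both cameras agree on the handle centre, (0.449,-0.354), to within 3 mm.

>>> apply_moves(motion=[[[0.115,-0.042,0.4,0,0,0.391,0.5],[0.115,-0.042,0.7,0,0,0.391,0.5],[0.115,-0.042,1,0,0,0.391,0.5],[0.115,-0.042,1,0,0,0.391,0.5],[0.115,-0.042,1,0,0,0.391,0.5],[0.115,-0.042,1,0,0,0.391,0.5],[0.115,-0.042,1,0,0,0.391,0.5],[0.115,-0.042,1,0,0,0.391,0.5]]])

```text
time_s: 11.4
tool_pos: [0.4688, -0.3487, 0.0827]
tool_rot: [-0.0, 0.99, 0.142, 0.0]
ft_force: [-0.2, 0.2, -0.2]
opening: 0.5
gripper_force: 0.0
```

```bash
python3 - <<'E'
from h import *
s=vision.snapshot('wrist')
st=r.state(); print(st['tool_pos'],st['q'],st['time_s']); X=rot(st['tool_rot']).as_matrix(); print(X.round(3))
a=np.radians(16.1); g=np.array([.4493+.02*np.cos(a),-.3543+.02*np.sin(a),.0085])
print('share',(X.T@(g-st['tool_pos'])/.15).round(3),'yaw',np.degrees(np.arctan2(X[1,0],X[0,0])))
E
```

```text
[ 0.4686562  -0.34907573  0.08274763] [ 0.39157024  0.71708413  0.3439812   1.78063828 -0.35043569  0.70461473
 -0.35815595] 11.45
[[ 0.959  0.282  0.   ]
 [ 0.282 -0.959  0.001]
 [ 0.    -0.001 -1.   ]]
share [-0.001 -0.002  0.495] yaw 16.37014856146876
```

>>> apply_moves(motion=[[[0,0,0.3,0,0,0,0.45],[0,0,0.48,0,0,0,0.45],[0,0,0.495,0,0,0,0.45],[0,0,0.495,0,0,0,0.45],[0,0,0.495,0,0,0,0],[0,0,0.495,0,0,0,0],[0,0,0.495,0,0,0,0],[0,0,0.495,0,0,0,0]]], force=100)

```text
time_s: 12.45
tool_pos: [0.4687, -0.3512, 0.0102]
tool_rot: [0.001, 0.99, 0.14, 0.001]
ft_force: [-0.7, 0.5, 6.4]
opening: 0.181
gripper_force: 98.9
```

>>> apply_moves(motion=[[[0,0,-0.2,0,0,0,0],[0,0,-0.6,0,0,0,0],[0,0,-1,0,0,0,0],[0,0,-1,0,0,0,0],[0,0,-1,0,0,0,0]]])

```text
time_s: 13.08
tool_pos: [0.4675, -0.3498, 0.1582]
tool_rot: [-0.001, 0.99, 0.14, -0.0]
ft_force: [-0.1, 0.2, -0.8]
opening: 0.183
gripper_force: 98.1
```

```bash
cat > tip.py <<'E'
from h import *
def tip(cam):
    s=vision.snapshot(cam); C=cloud(s); st=r.state(); X=rot(st['tool_rot']).as_matrix(); T=(C-st['tool_pos'])@X
    sat=cv2.cvtColor(s['image'],cv2.COLOR_RGB2HSV)[...,1]
    m=(abs(T[...,1])<.025)&(T[...,0]>.03)&(T[...,0]<.13)&(T[...,2]>-.03)&(T[...,2]<.02)
    m=cv2.morphologyEx(m.astype(np.uint8),cv2.MORPH_OPEN,np.ones((3,3)))>0
    P=T[m]; print(cam,len(P),'T pct',np.round(np.percentile(P,[2,50,98],axis=0),4).tolist()) if len(P)>10 else print(cam,len(P))
    if len(P)>50:
        P=P[P[:,0]>.035]; A=np.c_[P[:,0],np.ones(len(P))]; k=np.linalg.lstsq(A,P[:,2],rcond=None)[0]; print(' pitch slope',k.round(4), 'rect',cv2.minAreaRect(P[:,:2].astype(np.float32)))
    return s,st
E
python3 - <<'E'
from tip import *
for c in ['wrist','side','scene']: s,st=tip(c); save(c+'4',s)
print(st['tool_pos'],st['ft_force'],st['opening'],st['time_s'])
E
```

```text
wrist 10293 T pct [[0.0317, -0.0089, -0.0096], [0.0657, 0.0018, -0.0083], [0.0943, 0.0123, -0.007]]
 pitch slope [ 0.0006 -0.0083] rect ((0.06533672660589218, 0.0016340455040335655), (0.06070919334888458, 0.02224084921181202), 0.2879357635974884)
side 35 T pct [[0.0652, 0.0025, -0.0093], [0.0816, 0.008, -0.007], [0.0932, 0.013, -0.0032]]
scene 87 T pct [[0.0333, -0.0101, -0.0099], [0.066, -0.0003, -0.0078], [0.0964, 0.012, -0.0049]]
 pitch slope [ 0.0018 -0.0079] rect ((0.06759871542453766, 0.0009265607222914696), (0.023235490545630455, 0.06438452750444412), 87.57648468017578)
[ 0.46695046 -0.34956509  0.15657744] [-0.34097876 -0.15786626 -1.17157681] 0.1846221949784998 13.225
```

View pics/wrist4.png

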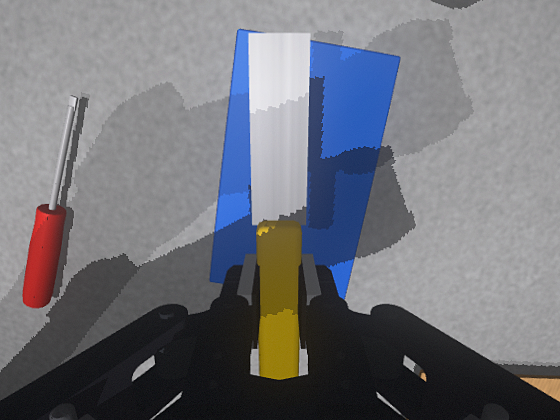

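The wrist view shows the blade held level and straight, with its tip at the middle of the edge, px (280,33), 95.5 mm ahead of the TCP.

```bash
cat > sh.py <<'E'
from h import *
def share(st,targets):
    X=rot(st['tool_rot']); p=np.array(st['tool_pos'])
    for g,yaw in targets:
        y=np.radians(yaw); G=R.from_matrix(np.array([[np.cos(y),np.sin(y),0],[np.sin(y),-np.cos(y),0],[0,0,-1]]))
        print(g,((X.inv().apply(np.array(g)-p))/.15).round(3).tolist(),((X.inv()*G).as_rotvec()/np.pi).round(4).tolist())
        # next call starts from here
        p=np.array(g); X=G
E
python3 - <<'E'
from sh import *
share(r.state(),[([.465,-.23,.16],6),([.455,-.09,.15],-3.5),([.4386,-.0179,.11],-3.5)])
E
```

```text
[0.465, -0.23, 0.16] [0.209, -0.769, -0.021] [-0.001, 0.0008, 0.0563]
[0.455, -0.09, 0.15] [0.031, -0.935, 0.067] [0.0, 0.0, 0.0528]
[0.4386, -0.0179, 0.11] [-0.138, -0.473, 0.267] [0.0, 0.0, 0.0]
```

>>> apply_moves(motion=[[[0.21,-0.77,-0.02,0,0,0.056,0],[0.21,-0.77,-0.02,0,0,0.056,0],[0.21,-0.77,-0.02,0,0,0.056,0]]])

```text
time_s: 13.6
tool_pos: [0.4661, -0.2239, 0.1595]
tool_rot: [-0.003, 0.998, 0.057, -0.002]
ft_force: [0.9, 0.5, -0.6]
opening: 0.18
gripper_force: 98.2
```

>>> apply_moves(motion=[[[0.031,-0.935,0.067,0,0,0.053,0],[0.031,-0.935,0.067,0,0,0.053,0],[0.031,-0.935,0.067,0,0,0.053,0]]])

```text
time_s: 13.98
tool_pos: [0.4548, -0.0868, 0.1499]
tool_rot: [-0.001, 1.0, -0.027, -0.002]
ft_force: [-0.2, -0.8, -1.1]
opening: 0.182
gripper_force: 98.2
```

>>> apply_moves(motion=[[[-0.14,-0.473,0.267,0,0,0,0],[-0.14,-0.473,0.267,0,0,0,0],[-0.14,-0.473,0.267,0,0,0,0],[-0.14,-0.473,0.267,0,0,0,0]]])

```text
time_s: 14.48
tool_pos: [0.4405, -0.0213, 0.1119]
tool_rot: [0.001, 0.999, -0.032, 0.001]
ft_force: [0.0, -0.6, -1.9]
opening: 0.181
gripper_force: 98.3
```

```bash
python3 - <<'E'
from tip import *
from sh import share
s,st=tip('wrist'); save('wrist5',s); C=cloud(s)
print(st['tool_pos'],st['tool_rot'],st['time_s'])
hsv=cv2.cvtColor(s['image'],cv2.COLOR_RGB2HSV); h,sa=hsv[...,0].astype(int),hsv[...,1]
m=(C[...,2]>.08)&(C[...,2]<.096)&(C[...,0]>.55)&(C[...,0]<.72)&(abs(C[...,1]+.02)<.06)
m=cv2.morphologyEx(m.astype(np.uint8),cv2.MORPH_OPEN,np.ones((3,3)))>0
from chk import tov
V=tov(C[m]); print('cover v',np.round(np.percentile(V,[1,50,99],axis=0),4).tolist(), cv2.minAreaRect(V[:,:2].astype(np.float32)))
y=m&(sa>130)&(h>=20)&(h<36); V=tov(C[y]); print('yellow v',len(V),np.round(np.percentile(V,[2,50,98],axis=0),4).tolist())
share(st,[([.4386,-.0179,.0717],-3.5)])
E
```

```text
wrist 10339 T pct [[0.0317, -0.0087, -0.0085], [0.066, 0.0019, -0.0071], [0.0945, 0.0124, -0.0058]]
 pitch slope [ 0.0023 -0.0073] rect ((0.06541694700717926, 0.0018523037433624268), (0.06086967512965202, 0.02225184440612793), 0.2804131507873535)
[ 0.4404555  -0.02127674  0.11198837] [ 8.10138789e-04  9.99479395e-01 -3.22279838e-02  1.28075289e-03] 14.525Traceback (most recent call last):
  File "<stdin>", line 9, in <module>
    return _quantile_unchecked(
        a, q, axis, out, overwrite_input, method, keepdims, weights)
    return _ureduce(a,
                    func=_quantile_ureduce_func,
    ...<5 lines>...
                    overwrite_input=overwrite_input,
                    method=method)
    r = func(a, **kwargs)
    result = _quantile(arr,
                       quantiles=q,
    ...<2 lines>...
                       out=out,
                       weights=wgt)
    slices_having_nans = np.isnan(arr[-1, ...])
                                  ~~~^^^^^^^^^
IndexError: index -1 is out of bounds for axis 0 with size 0
```

View pics/wrist5.png

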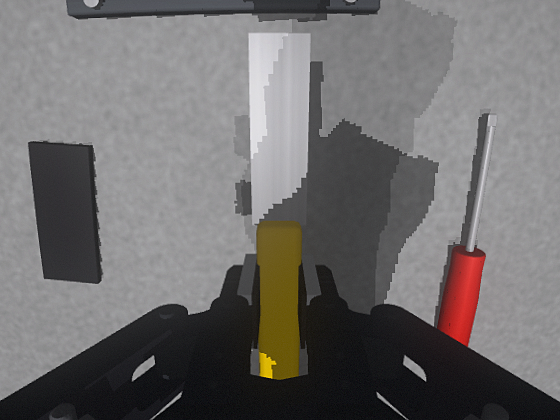

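>>> apply_moves(motion=[[[-0.014,-0.022,0.15,0,0,0,0],[-0.014,-0.022,0.269,0,0,0,0],[-0.014,-0.022,0.269,0,0,0,0],[-0.014,-0.022,0.269,0,0,0,0]]])

```text
time_s: 15.02
tool_pos: [0.4382, -0.0165, 0.0717]
tool_rot: [0.0, 1.0, -0.031, 0.001]
ft_force: [0.2, -0.2, -0.8]
opening: 0.18
gripper_force: 98.3
```

```bash
cat > look.py <<'E'
from tip import *
from chk import tov
def look():
    s,st=tip('scene'); C=cloud(s); V=tov(C)
    t=st['tool_pos']+rot(st['tool_rot']).apply([.0955,.0016,-.0073]); print('tip v',tov(t).round(4),'ft',st['ft_force'].round(1),st['moment'].round(2),'tcp',st['tool_pos'].round(4),st['time_s'])
    m=(V[...,0]>-.075)&(V[...,0]<.12)&(abs(V[...,1]+.007)<.018)&(V[...,2]>.083)&(V[...,2]<.25)
    P=V[m]; print(len(P),np.round(np.percentile(P,[1,50,99],axis=0),4).tolist()); return s,V,st
E
python3 - <<'E'
from look import *
s,V,st=look()
h=cv2.cvtColor(s['image'],cv2.COLOR_RGB2HSV); y=(h[...,1]>130)&(h[...,0]>=20)&(h[...,0]<36)&(abs(V[...,0]+.05)<.03)&(V[...,2]>.08)&(V[...,2]<.1)
print('mark',np.round(np.percentile(V[y],[2,50,98],axis=0),4).tolist())
sc=s['image'][150:300,190:380]; cv2.imwrite('pics/c6.png',cv2.resize(sc[...,::-1],None,fx=4,fy=4,interpolation=cv2.INTER_CUBIC))
E
```

```text
scene 123 T pct [[0.0346, -0.0107, -0.0096], [0.067, 0.0001, -0.0072], [0.0967, 0.012, -0.0043]]
 pitch slope [ 0.0014 -0.0072] rect ((0.06688714772462845, 0.0006515029817819595), (0.023526595905423164, 0.06333385407924652), 88.73428344726562)
tip v [-0.0905 -0.0055  0.0793] ft [-0.3 -0.9 -1.3] [-0.   -0.03  0.01] tcp [ 0.4382 -0.0162  0.0718] 15.075
407 [[-0.0576, -0.0245, 0.0857], [0.0021, -0.0067, 0.0887], [0.0553, 0.0106, 0.0926]]
mark [[-0.0581, -0.0201, 0.0882], [-0.0542, -0.0067, 0.0897], [-0.0484, 0.0051, 0.093]]
```

View pics/c6.png

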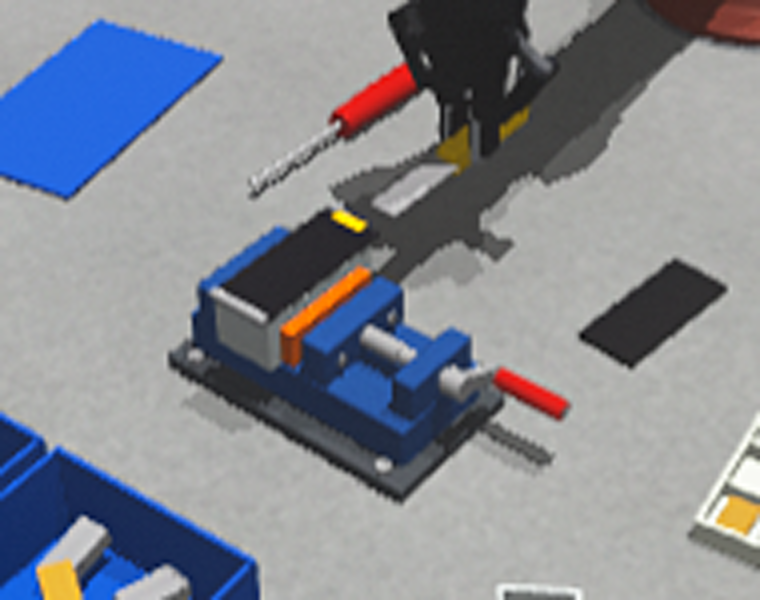

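The crop shows the blade level and square, its tip at (385,205) in front of the lip's yellow mark at (350,222). Insert and lever next.

>>> apply_moves(motion=[[[0.13,0.008,0,0,0,0,0],[0.2,0.008,0,0,0,0,0],[0.267,0.008,0,0,0,0,0],[0.267,0.008,0,0,0,0,0],[0.267,0.008,0,0,0,0,0]]], force=120)

```text
time_s: 15.7
tool_pos: [0.4771, -0.019, 0.071]
tool_rot: [0.0, 1.0, -0.031, 0.0]
ft_force: [-0.0, -1.1, -1.1]
opening: 0.175
gripper_force: 122.0
```

```bash
python3 - <<'E'
from look import *
look()
print([[round(.1025*(1-np.cos(t))/.15,3),0,round(-(.0047+.1025*np.sin(t))/.15,3)] for t in np.linspace(0,1.75,17)])
E
```

```text
scene 296 T pct [[0.0351, -0.0223, -0.02], [0.1018, -0.0027, -0.0164], [0.1283, 0.0218, -0.0045]]
 pitch slope [-0.1302 -0.0014] rect ((0.08280805498361588, 0.001416986808180809), (0.04832024127244949, 0.09507013857364655), 88.2835464477539)
tip v [-0.0516 -0.0058  0.0783] ft [ 0.3 -0.6 -1.1] [-0.05 -0.    0.01] tcp [ 0.477 -0.019  0.071] 15.75
415 [[-0.0576, -0.0245, 0.0859], [0.0028, -0.007, 0.0885], [0.0555, 0.0106, 0.0918]]
[[np.float64(0.0), 0, np.float64(-0.031)], [np.float64(0.004), 0, np.float64(-0.106)], [np.float64(0.016), 0, np.float64(-0.18)], [np.float64(0.036), 0, np.float64(-0.252)], [np.float64(0.064), 0, np.float64(-0.321)], [np.float64(0.1), 0, np.float64(-0.387)], [np.float64(0.142), 0, np.float64(-0.448)], [np.float64(0.191), 0, np.float64(-0.505)], [np.float64(0.245), 0, np.float64(-0.556)], [np.float64(0.305), 0, np.float64(-0.6)], [np.float64(0.37), 0, np.float64(-0.638)], [np.float64(0.438), 0, np.float64(-0.669)], [np.float64(0.509), 0, np.float64(-0.692)], [np.float64(0.582), 0, np.float64(-0.707)], [np.float64(0.656), 0, np.float64(-0.714)], [np.float64(0.731), 0, np.float64(-0.713)], [np.float64(0.805), 0, np.float64(-0.704)]]
```

>>> apply_moves(motion=[[[0,0,-0.035,0,0,0,0],[0.008,0,-0.106,0,0,0,0],[0.028,0,-0.18,0,0,0,0],[0.05,0,-0.252,0,0,0,0],[0.08,0,-0.321,0,0,0,0],[0.115,0,-0.387,0,0,0,0],[0.157,0,-0.448,0,0,0,0],[0.157,0,-0.448,0,0,0,0]]])

```text
time_s: 16.75
tool_pos: [0.5022, -0.0207, 0.139]
tool_rot: [0.0, 1.0, -0.03, 0.001]
ft_force: [0.6, 0.0, -1.7]
opening: 0.176
gripper_force: 123.1
```

```bash
python3 - <<'E'
from look import *
s,V,st=look()
sc=s['image'][120:270,190:380]; cv2.imwrite('pics/c7.png',cv2.resize(sc[...,::-1],None,fx=4,fy=4,interpolation=cv2.INTER_CUBIC))
E
```

```text
scene 419 T pct [[0.036, -0.0215, -0.0195], [0.104, 0.0003, -0.0069], [0.129, 0.0226, 0.0127]]
 pitch slope [ 0.2068 -0.0248] rect ((0.08246612548828125, 0.0009157471358776093), (0.047093626111745834, 0.09472185373306274), 89.9838638305664)
tip v [-0.0272 -0.0058  0.1459] ft [-0.2 -0.1 -0.7] [-0.02  0.03 -0.01] tcp [ 0.5014 -0.0206  0.1385] 16.8
633 [[-0.0721, -0.0243, 0.0848], [0.0055, -0.0059, 0.1255], [0.0555, 0.0105, 0.1582]]
```

View pics/c7.png

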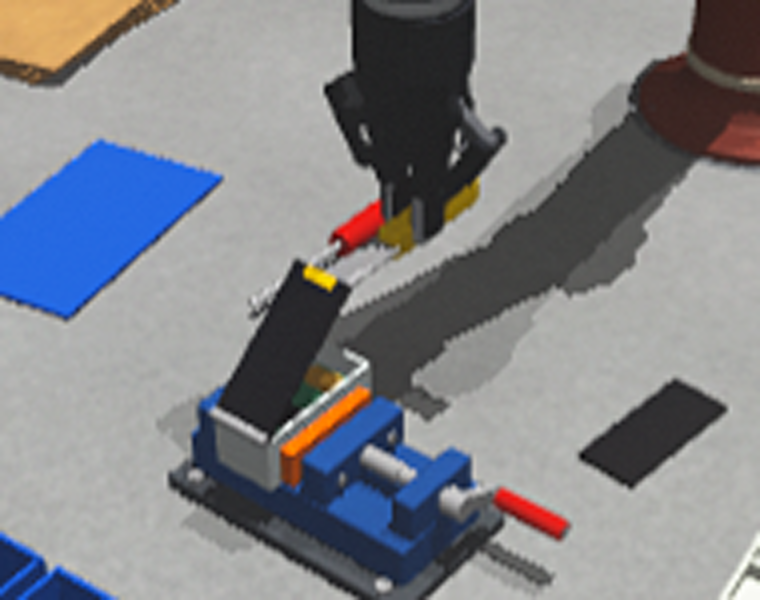

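The crop shows the cover lifted about 38° on the blade tip, yellow mark at (320,275). The unit is still clamped square. Continue the arc.

>>> apply_moves(motion=[[[0.063,0,-0.066,0,0,0,0],[0.14,0,-0.13,0,0,0,0],[0.226,0,-0.181,0,0,0,0],[0.318,0,-0.22,0,0,0,0],[0.415,0,-0.244,0,0,0,0],[0.514,0,-0.254,0,0,0,0],[0.6,0,-0.25,0,0,0,0],[0.64,0,-0.244,0,0,0,0]]])

```text
time_s: 17.8
tool_pos: [0.5973, -0.0264, 0.1746]
tool_rot: [0.0, 1.0, -0.03, -0.0]
ft_force: [0.5, 1.7, -0.3]
opening: 0.172
gripper_force: 124.1
```

>>> apply_moves(motion=[[[0,0,0,0,0,0,0],[0,0,0,0,0,0,0]]])

```text
time_s: 18.05
tool_pos: [0.5963, -0.0265, 0.1748]
tool_rot: [0.0, 1.0, -0.031, -0.0]
ft_force: [-0.2, 0.6, -0.7]
opening: 0.175
gripper_force: 123.3
```

```bash
python3 - <<'E'
from look import *
s,V,st=look()
m=(V[...,0]>.02)&(V[...,0]<.12)&(abs(V[...,1]+.007)<.02)&(V[...,2]>.1)&(V[...,2]<.21)
P=V[m]; k=np.polyfit(P[:,2],P[:,0],1); print('cover lean deg',90+np.degrees(np.arctan(k[0])),len(P))
E
```

```text
scene 296 T pct [[0.0342, -0.0213, -0.0192], [0.0968, -0.0005, -0.0066], [0.1058, 0.0211, 0.0172]]
 pitch slope [ 0.0582 -0.0093] rect ((0.07176251709461212, 0.0017515774816274643), (0.04720735177397728, 0.07077887654304504), 88.07304382324219)
tip v [ 0.068  -0.0059  0.1822] ft [ 0.2 -0.3 -0.5] [-0.03 -0.02  0.01] tcp [ 0.5964 -0.0264  0.1749] 18.1
834 [[-0.0678, -0.0246, 0.0852], [0.0163, -0.0052, 0.1822], [0.0781, 0.0105, 0.2482]]
cover lean deg 87.70577496853646 389
```

>>> apply_moves(motion=[[[-0.15,0,0,0,0,0,0],[-0.5,0,0,0,0,0,0],[-0.85,0,0,0,0,0,0],[-0.85,0,0,0,0,0,0]]], force=100)

```text
time_s: 18.6
tool_pos: [0.4632, -0.0182, 0.1743]
tool_rot: [-0.001, 1.0, -0.031, -0.004]
ft_force: [-0.1, 0.4, -1.0]
opening: 0.175
gripper_force: 123.3
```

```bash
python3 - <<'E'
from look import *
from sh import share
s,V,st=look()
m=(V[...,0]>.0)&(V[...,0]<.12)&(abs(V[...,1]+.007)<.025)&(V[...,2]>.1)&(V[...,2]<.21)
P=V[m]; k=np.polyfit(P[:,2],P[:,0],1); print('cover lean deg',90+np.degrees(np.arctan(k[0])),len(P))
print(st['tool_rot'])
# place pose: original grasp pose, blade back
share(st,[([.467,-.16,.17],6),([.467,-.29,.15],16.2),([.4685,-.349,.05],16.2)])
a,b=s['image'][120:270,190:380],vision.snapshot('side')['image'][120:270,220:410]
cv2.imwrite('pics/c8.png',cv2.resize(np.hstack([a,b])[...,::-1],None,fx=2.1,fy=2.1,interpolation=cv2.INTER_CUBIC))
E
```

```text
scene 127 T pct [[0.0325, -0.0107, -0.0087], [0.064, -0.0004, -0.0059], [0.0932, 0.0118, -0.0039]]
 pitch slope [-0.0004 -0.0059] rect ((0.0648932158946991, 0.00037171877920627594), (0.023224782198667526, 0.05892663076519966), 89.66039276123047)
tip v [-0.0613 -0.0058  0.1823] ft [ 1.2 -0.4 -0.4] [ 0.03 -0.06 -0.03] tcp [ 0.4674 -0.0183  0.1751] 18.65
341 [[-0.0736, -0.0248, 0.0836], [0.0635, -0.0061, 0.143], [0.079, 0.0109, 0.1944]]
cover lean deg 103.10234145505616 330
[-6.41839670e-04  9.99523598e-01 -3.08541256e-02 -4.32572711e-04]
[0.467, -0.16, 0.17] [0.056, 0.943, 0.032] [-0.0004, 0.0003, -0.053]
[0.467, -0.29, 0.15] [-0.091, 0.862, 0.133] [0.0, 0.0, -0.0567]
[0.4685, -0.349, 0.05] [-0.1, 0.381, 0.667] [0.0, 0.0, 0.0]
```

View pics/c8.png

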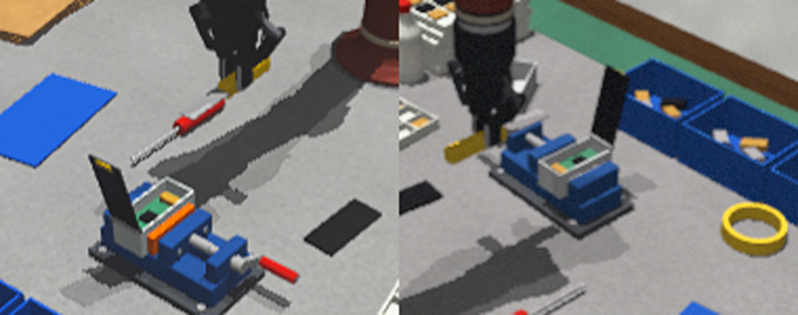

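Both views show the cover standing past vertical (about 1.8 rad) at (115,190) and (605,105), with the unit still clamped. Now return the blade.

>>> apply_moves(motion=[[[0.056,0.943,0.032,0,0,-0.053,0],[0.056,0.943,0.032,0,0,-0.053,0],[0.056,0.943,0.032,0,0,-0.053,0]]])

```text
time_s: 19.08
tool_pos: [0.4702, -0.1665, 0.1708]
tool_rot: [0.003, 0.999, 0.049, 0.001]
ft_force: [-0.3, 1.3, -0.9]
opening: 0.171
gripper_force: 123.3
```

>>> apply_moves(motion=[[[-0.091,0.862,0.133,0,0,-0.057,0],[-0.091,0.862,0.133,0,0,-0.057,0],[-0.091,0.862,0.133,0,0,-0.057,0]]])

```text
time_s: 19.45
tool_pos: [0.4685, -0.2969, 0.1499]
tool_rot: [0.003, 0.99, 0.138, -0.0]
ft_force: [0.2, 0.2, -0.8]
opening: 0.175
gripper_force: 123.3
```

>>> apply_moves(motion=[[[-0.1,0.381,0.2,0,0,0,0],[-0.1,0.381,0.5,0,0,0,0],[-0.1,0.381,0.667,0,0,0,0],[-0.1,0.381,0.667,0,0,0,0]]])

```text
time_s: 19.95
tool_pos: [0.471, -0.3471, 0.0478]
tool_rot: [-0.002, 0.99, 0.143, -0.001]
ft_force: [-1.0, 0.4, -0.0]
opening: 0.172
gripper_force: 123.3
```

```bash
python3 - <<'E'
from tip import *
from sh import share
s,st=tip('wrist'); print(st['tool_pos'],st['time_s'])
share(st,[([.4685,-.349,.0105],16.2)])
E
```

```text
wrist 10184 T pct [[0.0315, -0.0107, -0.0066], [0.0653, 0.0, -0.0053], [0.0935, 0.0105, -0.004]]
 pitch slope [ 0.0041 -0.0055] rect ((0.06486213207244873, -0.00010110903531312943), (0.05971843749284744, 0.02223982661962509), 0.15026991069316864)
[ 0.47186773 -0.34820226  0.04948858] 20.0
[0.4685, -0.349, 0.0105] [-0.023, -0.001, 0.26] [-0.0004, -0.0, 0.0012]
```

>>> apply_moves(motion=[[[-0.02,0,0.1,0,0,0,0],[-0.02,0,0.18,0,0,0,0],[-0.02,0,0.22,0,0,0,0],[-0.02,0,0.245,0,0,0,0],[-0.02,0,0.25,0,0,0,0],[-0.02,0,0.25,0,0,0,0]]], force=60)

```text
time_s: 20.75
tool_pos: [0.468, -0.3504, 0.0126]
tool_rot: [0.0, 0.99, 0.142, 0.0]
ft_force: [-0.5, 1.4, -0.4]
opening: 0.175
gripper_force: 123.3
```

>>> apply_moves(motion=[[[0,0,0.006,0,0,0,0],[0,0,0.01,0,0,0,0],[0,0,0.01,0,0,0,0]]])

```text
time_s: 21.12
tool_pos: [0.4679, -0.3502, 0.011]
tool_rot: [-0.0, 0.99, 0.142, -0.0]
ft_force: [0.3, 1.0, -1.5]
opening: 0.171
gripper_force: 123.3
```

>>> apply_moves(motion=[[[0,0,0.006,0,0,0,0],[0,0,0.011,0,0,0,0],[0,0,0.011,0,0,0,0]]])

```text
time_s: 21.5
tool_pos: [0.4679, -0.3502, 0.0103]
tool_rot: [-0.0, 0.99, 0.142, 0.0]
ft_force: [-1.4, 0.8, 6.2]
opening: 0.173
gripper_force: 124.4
```

Contact (6 N up), so release and retreat.

>>> apply_moves(motion=[[[0,0,0,0,0,0,0.4],[0,0,0,0,0,0,0.4],[0,0,0,0,0,0,0.4],[0,0,-0.2,0,0,0,0.4],[0,0,-0.6,0,0,0,0.4],[0,0,-1,0,0,0,0.4],[-0.2,0,-1,0,0,0,0.4],[-0.2,0,-1,0,0,0,0.4]]])

```text
time_s: 22.5
tool_pos: [0.4366, -0.36, 0.1602]
tool_rot: [0.001, 0.99, 0.14, -0.0]
ft_force: [0.1, 0.5, 1.2]
opening: 0.403
gripper_force: 0.0
```

```bash
python3 - <<'E'
from bl import *
bl('wrist'); bl('side')
from chk import chk
s,V=chk('scene')
m=(V[...,0]>.0)&(V[...,0]<.12)&(abs(V[...,1]+.007)<.025)&(V[...,2]>.1)&(V[...,2]<.21)
P=V[m]; k=np.polyfit(P[:,2],P[:,0],1); print('cover deg',90+np.degrees(np.arctan(k[0])))
st=r.state(); print(st['tool_pos'],st['qd'].round(3),st['time_s'])
cv2.imwrite('pics/f.png',s['image'][...,::-1])
E
```

```text
wrist handle 2312 ((0.4496190845966339, -0.3568074703216553), (0.08818535506725311, 0.01701817661523819), 16.548330307006836) z [0.025  0.0264 0.0276]
wrist steel 2778 ((0.5251252055168152, -0.33490443229675293), (0.07169415801763535, 0.021923184394836426), 15.93642520904541) z [0.0163 0.0176 0.0188]
mat ((0.4807724356651306, -0.36347246170043945), (0.21996313333511353, 0.13118882477283478), 7.415782451629639) 0.0065
side handle 218 ((0.45102253556251526, -0.35737326741218567), (0.09119407087564468, 0.019164452329277992), 15.810761451721191) z [0.0203 0.0254 0.0284]
side steel 145 ((0.5270129442214966, -0.33476874232292175), (0.08064381778240204, 0.022864853963255882), 16.377655029296875) z [0.0142 0.0168 0.0201]
mat ((0.5077760219573975, -0.3623709976673126), (0.28045952320098877, 0.1493968665599823), 1.3534150123596191) 0.006
scene orange y [-0.0044  0.022   0.0281] 115
blue top hist [(-57, 2), (-54, 7), (-51, 11), (-48, 12), (-45, 8), (-42, 3), (33, 11), (36, 19), (39, 28), (42, 25), (45, 26), (48, 24), (51, 28), (54, 38), (99, 14), (102, 24), (105, 25), (108, 17), (111, 22), (114, 26)]
cover [[-0.0491, -0.0288, 0.0831], [0.0091, 0.0001, 0.0861], [0.056, 0.0191, 0.0956]] ((0.0033479109406471252, -0.005454225465655327), (0.04942872375249863, 0.10604216158390045), 89.94005584716797)
cover deg 103.16960281889303
[ 0.43960489 -0.35782697  0.15864152] [-0.005  0.01  -0.009 -0.007  0.001  0.003  0.001] 22.65
```

View pics/f.png

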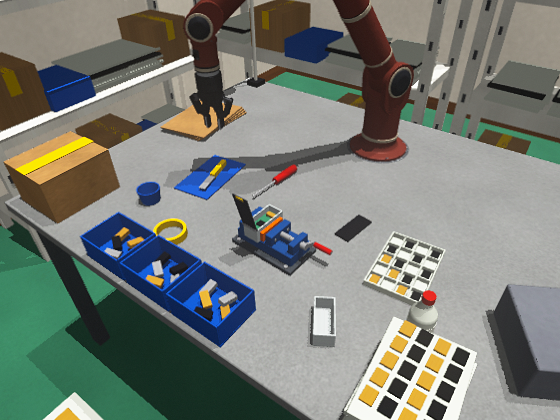

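The blade lies flat on its mat (212,175), the cover stands open at (243,213), and the unit is still clamped.

```bash
python3 -c "
from bench import r
print(r.sign_off())"
```

```text
the job is handed in; nothing more can be done
None
```

I've handed the job in: the unit is clamped firmly with the pad spring compressed about 6–7 mm, the cover is levered open to about 1.8 rad, the blade is back flat on its blue mat, and the robot clock read about 23 s of the 72 s allowed.

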